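# Clamp a tube in the welding fixture

## Task

Without picking anything up, push the steel tube in the welding fixture along its fence with a fingertip until its end is up against the end stop. Then swing the clamp's lever round with one finger as far as it will go, so that the cam holds the tube tight and flush against the fence. Leave the other pieces where they lie.

Things in the scene. Friction and masses are not known exactly. Their poses are not given: they have to be found in the camera images.
- fixture: Flat dark steel plate fixed on the bench, 260 mm (its x) by 380 mm (its y), 12 mm thick, with rows of dark holes; origin at the centre of its underside, z up. Coordinates below are in this frame, mm. It carries a fence (+x side of the tube), an end stop (+y end) and a cam clamp with a lever (-x side). In line with the tube the plate is bare beyond the tube's -y end.
- tube: Loose square steel tube, open ends, 40 x 40 mm, 3 mm wall, 180 mm long (its y), 0.5-0.8 kg, lying on the plate between fence and clamp along the fixture's y; slides with 3-8 N. Origin: centre of its underside. Starts 2.5-5 mm off the fence, nearly parallel, +y end 20-75 mm short of the stop. Seated, its origin is at x 14.4, y 30, z 12; its top is 52 mm above the bench.
- cam: The clamp's swinging part: the lever with an eccentric steel disc under its hub. The disc is 44 mm across, 24 mm high, underside 21 mm above the bench. Origin on the pivot axis at bench height; disc centre 8 mm off the axis. As the lever swings it pushes the tube's side over to the fence, squeezes it there over about the last 0.25 rad, and drags the tube towards the end stop.
- clamp_lever (a joint): Lever angle about the vertical pivot, rad, growing counter-clockwise seen from above. At 0 (open) it points 155 degrees counter-clockwise from the fixture's +x (to -x, a little to +y); it swings through -x to a hard stop at 1.95 (clamped), pointing nearly to -y beside the tube. Starts at 0 to 0.35, stays where left. Needs 2-3 N at the sleeve, up to about 20 N while squeezing.
- clamp_pivot (a point): Point on the clamp's pivot axis (fixture x -35.2, y 20) at the height of the lever's centre line, 55 mm above the bench; fixed to the fixture. The hub here is 27 mm across, with a bolt head on top up to 68 mm above the bench.
- lever_grip (a point): Point on the lever's centre line inside its black sleeve, 100 mm from the pivot axis, 55 mm above the bench; turns with the lever. The lever is level: a round steel bar 12 mm thick, with a black sleeve 18 mm thick from 74 to 130 mm from the pivot, where it ends. The sleeve's underside is 46 mm above the bench, 34 mm above the plate.
- stop_face (a point): Centre of the end stop's face in line with the seated tube (fixture x 14.4, y 120), 32 mm above the bench; the face looks to the fixture's -y. Steel angle, upright leg 5 mm thick, its top 46 mm above the bench.
- fence_face (a point): Middle of the fence's face (fixture x 34.4, y 47.5), 32 mm above the bench; the face looks to the fixture's -x. Steel angle running along y from -45 to 140 mm, upright leg 5 mm thick, its top 52 mm above the bench.
- offcut_a: Bystander: rusty square tube offcut, 25 by 25 by 60 mm, lying on the plate behind the fence. Origin at the centre of its underside.
- offcut_b: Bystander: square tube offcut, 30 by 30 by 50 mm, lying on the plate behind the fence. Origin at the centre of its underside.
- magnet: Bystander: flat three-cornered welding magnet, 72 mm across, 15 mm thick, lying on the plate's -x -y corner. Origin at the centre of its underside.
- pipe: Bystander: rusty round pipe offcut standing on end on the bench, 76 mm across, 85 mm high. Origin at the centre of its underside.
- flat: Bystander: steel flat bar, 50 by 120 by 8 mm, lying on the bench. Origin at the centre of its underside.
- wire_brush: Bystander: wire brush with wooden handle, 270 mm long, 55 mm high, on the bench.
- chip_hammer: Bystander: chipping hammer, 260 mm long, on the bench.
- grinder: Bystander: angle grinder, 320 mm long, about 95 mm high, on the bench.
There are look-alikes about, which are no part of the job. Several things have the shape of the tube; the one meant has the colours described above.

How it is judged:
By the outcome, as a careful person would: the job done as asked, in the order asked, and still so for the second after the job is handed in, with the robot touching nothing.
It also fails if it takes over 51 s, if anything falls off the work surface, if the arm or the gripper's body presses on something with over 40 N, if the wrist force passes 120 N, or if a joint passes its speed limit or range.

## Robot

A 6-joint arm with a two-finger parallel gripper is mounted at the origin on the work surface. World frame = base frame: x ahead of the robot, y to its left, z up, the work surface at z = 0. Lengths are in mm, angles in rad, forces in N, time in s.
With the tool pointing down it reaches from about 275 to 725 mm from the base axis. Payload 5.6 kg.
Tool frame: the origin (TCP) lies midway between the tips of the shut fingers; the grasp point (between the pads) lies 19 mm behind it (env.grip_depth is the distance from the TCP to the grasp point, in mm); z points along the fingers, y is the direction in which the jaws open and shut (so a half turn about z gives the same grasp; the last joint's range is limited). The gripper opens to 85 mm and grips with 20 to 120 N. Pads are 22 mm wide; open, the fingers measure 114 mm over their backs; the gripper's body (76 mm by 85 mm) begins 54 mm behind the grasp point. The pads swing forward as they close: fully open they stand 13 mm farther back than shut.
Start: joints at [1.616, 0.255, 0.108, 0, -1.424, -0.285], TCP at [130.602, 534.262, 231.283] pointing down, gripper open.
Joint ranges: [-2.95, 2.95], [-1.21, 1.97], [-1.09, 1.5], [-2.87, 1.71], [-2.94, -0.07], [-3.05, 3.05]. Speed limits (rad/s): [2.57, 2.57, 3.14, 3.14, 3.14, 3.14].

## Interface

Orientations are given as a rotation vector (axis times angle).
In Python, from station import monitor, imaging, ticket, env gives the robot as it stands.
- The arm moves only by the tool send_rows, never from a script. Its argument "deltas" is a list of rows, each an object with "translation": the shift along the world's x, y, z in units of 25 mm (1.0 is 25 mm), a list of three; "angular": the turn, a rotation vector about the world's x, y, z in units of 6 degrees (1.0 is 6 degrees), a list of three; "hand": the closure, from 0 (fully open) to 1 (shut). In form: [{"translation": [x, y, z], "angular": [wx, wy, wz], "hand": hand}, ...]. A call has 1 to 8 rows; each row is the pose to reach, as a shift and turn from the pose commanded when the call began; what a row does not reach only later rows make up. A row lasts 1/12 s, in which the tool goes at most 41.7 mm and 7.16 degrees, less where a joint would pass 70% of its speed; a pose out of reach is approached as far as the arm can. A call with a gripper value outside its range is refused whole. The fingers move at their own pace and stop on an object; "squeeze" is the grip in N (left out, the last holds). Time passes only in rows, so rows that repeat a pose let the fingers close. It gives the time, the measured TCP pose, the force and the opening at its end, in the units of the state.
- monitor.get_state(): the state, without advancing time (a new reading comes with each control period).
- imaging.camera(name): name is "side" or "top" or "wrist"; returns the picture (420x560x3 uint8, red, green, blue); there is no depth.
- imaging.camera_info(name): a dict with "camera_matrix" (3x3 intrinsics, pixels), "world_from_camera" (4x4, takes a point from camera to world coordinates); the wrist camera has in their place "tool_from_camera" (4x4, takes a point from camera to tool coordinates, whose origin is the TCP and whose axes are the flange's). Camera axes: x right, y down, z forward; pixel columns grow to the right and rows downward; lengths in mm; the calibration is good to about 2 mm. A picture is of the moment at which its call begins: read the wrist's pose just before it. camera_info takes no time and is no camera call.
- ticket.job_done(): hands the job in, once; it reports no verdict.
The state is a dict: "time": time; "joint_pos": joint angles; "joint_vel": joint speeds; "effort": joint torques, N m; "ee_pos": TCP position; "ee_rot": TCP orientation; "contact_force": force on the tool from outside, world axes, zero at the start; "ft_torque": the same for the moment, N m; "width": opening from 0.0 (shut) to 1.0 (fully open).
Only numpy, scipy, OpenCV 4.12 (cv2) and the standard library are available. Lean on these libraries where they do the work, as an engineer would, in place of code of your own. Each camera call takes 0.05 s, during which the arm holds its last target.

## Working session

There is one attempt and no reset: what is moved stays moved. The work goes in short steps, Python scripts to look and compute and a tool call to move; the robot and the scene stay as the last step left them, time stands still between calls to the robot, and variables do not carry over. Pictures are saved under pics/ and viewed, and the job is handed in when it is done.

Besides the shell and the picture viewer there is one more tool, called as name([rows], argument=value, ...), one row to a line, values as JSON. send_rows: Moves the arm, as the interface text tells. Its arguments: {"type":"object","properties":{"deltas":{"type":"array"},"squeeze":{"type":"number"}},"required":["deltas"]}

```bash
ls; mkdir -p pics
python3 - <<'E'
from station import monitor, imaging, ticket, env
import cv2,numpy as np
s=monitor.get_state();print(s)
for n in("top","side","wrist"):
    cv2.imwrite(f"pics/{n}0.png",imaging.camera(n)[:,:,::-1]); print(n,imaging.camera_info(n))
E
```

```text
pics
{'time': 0.0, 'joint_pos': array([ 1.61561630e+00,  2.55771350e-01,  1.06987865e-01, -4.65154595e-04,
       -1.42389484e+00, -2.84577342e-01]), 'joint_vel': array([-0.00172251,  0.00159429,  0.00087443,  0.00145593,  0.00180804,
       -0.00168614]), 'effort': array([ 1.66032978e-04, -3.86629486e+01,  2.37934273e+01,  5.36538541e+00,
       -6.10541450e-03,  4.04266103e-06]), 'ee_pos': array([130.44776922, 533.79347283, 230.37781361]), 'ee_rot': array([ 3.11711495e+00, -3.75584355e-01, -2.28082371e-04]), 'contact_force': array([-0.11334947, -0.65193586,  0.4177543 ]), 'ft_torque': array([ 0.06114334, -0.04336213,  0.00451443]), 'width': 1.0001944642216085}
top {'camera_matrix': array([[456.19040117,   0.        , 280.16755098],
       [  0.        , 456.19040117, 211.70942545],
       [  0.        ,   0.        ,   1.        ]]), 'world_from_camera': array([[ 2.17845371e-02, -9.96917358e-01,  7.53738399e-02,
         3.64961144e+02],
       [-9.99714607e-01, -2.09821009e-02,  1.14217259e-02,
         4.71959342e+01],
       [-9.80501525e-03, -7.56011458e-02, -9.97089930e-01,
  
[... 492 characters left out ...]
4793344e-03, -6.65729223e-01, -7.46174953e-01,
         9.45337426e+02],
       [ 0.00000000e+00,  0.00000000e+00,  0.00000000e+00,
         1.00000000e+00]])}
wrist {'camera_matrix': array([[290.55174537,   0.        , 280.70599957],
       [  0.        , 290.55174537, 210.1476077 ],
       [  0.        ,   0.        ,   1.        ]]), 'tool_from_camera': array([[-3.07160245e-04, -9.53570833e-01, -3.01168677e-01,
         7.66977611e+01],
       [ 9.99999641e-01, -5.49730129e-05, -8.45836543e-04,
        -1.83512951e-01],
       [ 7.90008907e-04, -3.01168829e-01,  9.53570507e-01,
        -1.42240745e+02],
       [ 0.00000000e+00,  0.00000000e+00,  0.00000000e+00,
         1.00000000e+00]])}
```

View pics/top0.png

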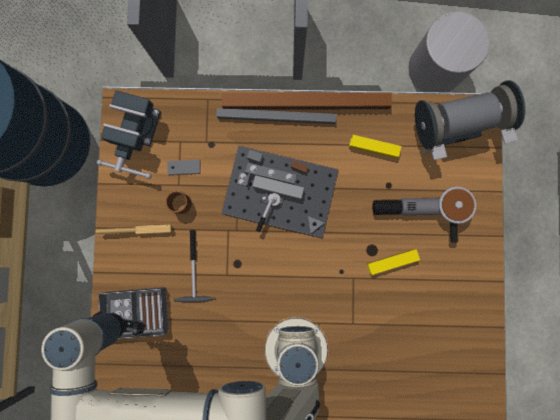

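View pics/side0.png

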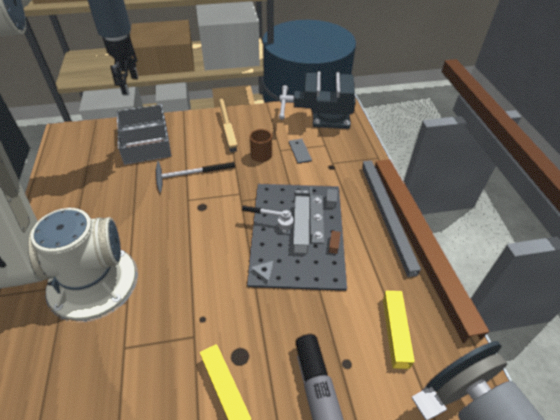

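View pics/wrist0.png

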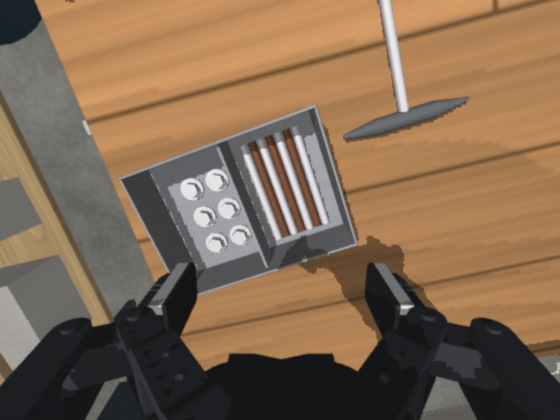

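Top view: the fixture plate has its corners near (239,147), (338,168), (322,237) and (222,213). The tube is at (277,187), the hub at (272,201), the lever tip near (261,230), and the magnet at (315,225), which marks the −x−y corner. I'll work out the pose roughly, then look with the wrist camera.

```bash
cat > h.py <<'E'
from station import monitor, imaging, ticket, env
import cv2,numpy as np
from scipy.spatial.transform import Rotation as R
def cast(name,px,z,T=None):
    i=imaging.camera_info(name);K=i["camera_matrix"]
    T=i["world_from_camera"] if T is None else T
    px=np.atleast_2d(np.array(px,float))
    d=np.c_[px,np.ones(len(px))]@np.linalg.inv(K).T@T[:3,:3].T
    o=T[:3,3]; return o+d*((z-o[2])/d[:,2])[:,None]
def proj(name,P,T=None):
    i=imaging.camera_info(name);K=i["camera_matrix"]
    T=i["world_from_camera"] if T is None else T
    q=(np.atleast_2d(P)-T[:3,3])@T[:3,:3]@K.T; return q[:,:2]/q[:,2:]
def wT(s):
    T=np.eye(4);T[:3,:3]=R.from_rotvec(s["ee_rot"]).as_matrix();T[:3,3]=s["ee_pos"]
    return T@imaging.camera_info("wrist")["tool_from_camera"]
E
python3 - <<'E'
from h import *
print(R.from_rotvec(monitor.get_state()["ee_rot"]).as_matrix().round(3))
c=cast("top",[(239,147),(338,168),(322,237),(222,213)],12);print(c.round(),c.mean(0))
print(np.degrees(np.arctan2(*(c[0]-c[1])[:2][::-1])),np.linalg.norm(c[0]-c[1]),np.linalg.norm(c[1]-c[2]))
print(cast("top",[(272,201),(261,230)],60).round())
E
```

```text
[[ 0.971 -0.238 -0.   ]
 [-0.238 -0.971 -0.001]
 [ 0.     0.001 -1.   ]]
[[ 727.  224.   12.]
 [ 656. -143.   12.]
 [ 402.  -88.   12.]
 [ 481.  279.   12.]] [566.6735618   67.96874078  12.        ]
79.02233918682637 373.3907219853475 260.51041138303015
[[525.  96.  60.]
 [421. 132.  60.]]
```

send_rows([
  {"translation": [9.4, -9.4, 0], "angular": [0, 0, 0], "hand": 1},
  {"translation": [9.4, -9.4, 0], "angular": [0, 0, 0], "hand": 1},
  {"translation": [9.4, -9.4, 0], "angular": [0, 0, 0], "hand": 1},
  {"translation": [9.4, -9.4, 0], "angular": [0, 0, 0], "hand": 1},
  {"translation": [9.4, -9.4, 0], "angular": [0, 0, 0], "hand": 1},
  {"translation": [9.4, -9.4, 0], "angular": [0, 0, 0], "hand": 1},
  {"translation": [9.4, -9.4, 0], "angular": [0, 0, 0], "hand": 1},
  {"translation": [9.4, -9.4, 0], "angular": [0, 0, 0], "hand": 1},
], squeeze=60)

```text
time: 0.82
ee_pos: [366.5, 297.4, 231.3]
ee_rot: [-3.119, 0.375, 0.0]
contact_force: [1.2, 0.0, -0.5]
width: 0.001
```

send_rows([
  {"translation": [9.4, -9.4, 0], "angular": [0, 0, 0], "hand": 1},
  {"translation": [9.4, -9.4, 0], "angular": [0, 0, 0], "hand": 1},
  {"translation": [9.4, -9.4, 0], "angular": [0, 0, 0], "hand": 1},
  {"translation": [9.4, -9.4, 0], "angular": [0, 0, 0], "hand": 1},
  {"translation": [9.4, -9.4, 0], "angular": [0, 0, 0], "hand": 1},
  {"translation": [9.4, -9.4, 0], "angular": [0, 0, 0], "hand": 1},
  {"translation": [9.4, -9.4, 0], "angular": [0, 0, 0], "hand": 1},
  {"translation": [9.4, -9.4, 0], "angular": [0, 0, 0], "hand": 1},
])

```text
time: 1.48
ee_pos: [601.6, 62.3, 230.9]
ee_rot: [3.119, -0.376, -0.001]
contact_force: [0.8, 1.6, 0.8]
width: 0.001
```

Run:
```python
from h import *
s=monitor.get_state();im=imaging.camera("wrist");s2=monitor.get_state()
print(s["ee_pos"],s2["ee_pos"],s["joint_vel"].round(3))
np.save("T1.npy",wT(s));cv2.imwrite("pics/w1.png",im[:,:,::-1])
```

```text
[601.63624737  62.32637976 230.89241186] [604.98449192  57.24699283 229.30152978] [-0.777  0.609  0.88  -0.    -0.266  0.775]
```

View pics/w1.png

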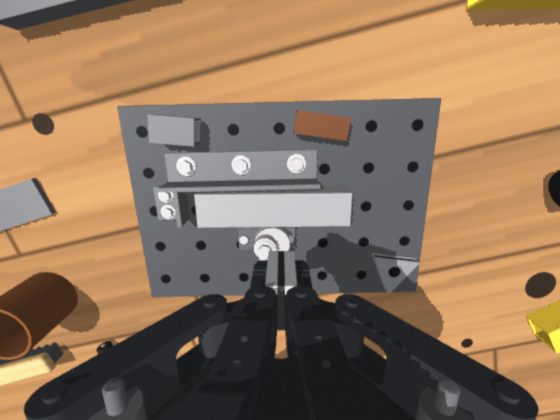

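The picture was taken while the arm was still settling. It shows the tube at about (195..352, 210), the fence above it, the stop at (185,208) and the hub at (268,245). The lever is hidden by the fingers. I'll retake it now the arm is still.

Run:
```python
from h import *
s=monitor.get_state();im=imaging.camera("wrist");s2=monitor.get_state()
print(s["ee_pos"],s2["ee_pos"],s["joint_vel"].round(3))
np.save("T1.npy",wT(s));cv2.imwrite("pics/w2.png",im[:,:,::-1])
cv2.imwrite("pics/w2z.png",cv2.resize(im[90:310,110:450,::-1],None,fx=2.3,fy=2.3,interpolation=cv2.INTER_CUBIC))
t=imaging.camera("top")
cv2.imwrite("pics/t2z.png",cv2.resize(t[130:250,210:350,::-1],None,fx=5,fy=5,interpolation=cv2.INTER_CUBIC))
```

```text
[604.98449192  57.24699283 229.30152978] [602.93324802  59.92628581 228.97922396] [ 0.078 -0.062 -0.139 -0.038  0.02  -0.144]
```

View pics/w2z.png

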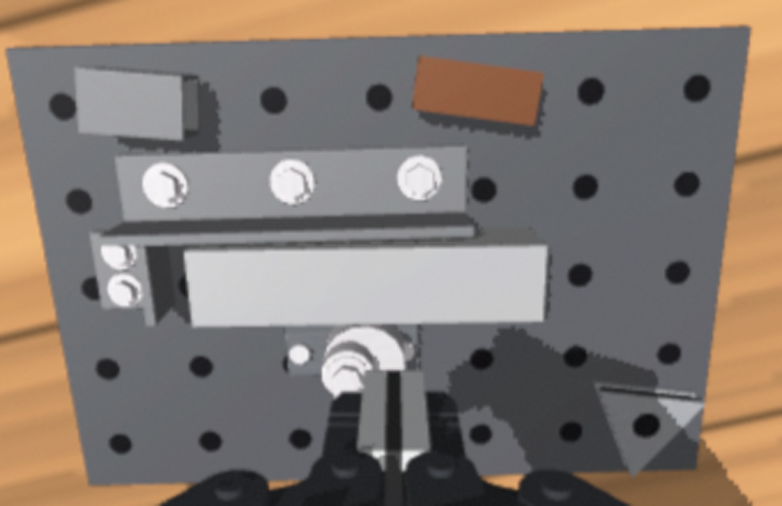

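View pics/t2z.png

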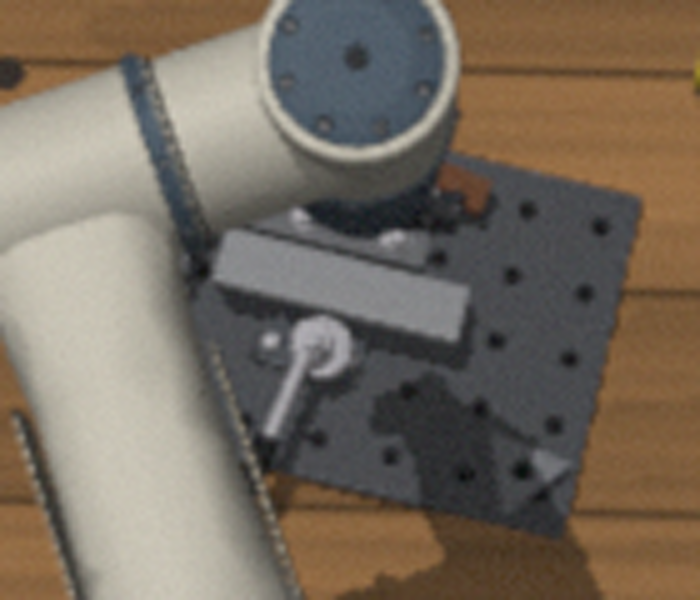

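```bash
cat >> h.py <<'E'
def fit(A,B): # 2D rigid A->B
    a=A-A.mean(0);b=B-B.mean(0)
    th=np.arctan2((a[:,0]*b[:,1]-a[:,1]*b[:,0]).sum(),(a*b).sum())
    Rm=np.array([[np.cos(th),-np.sin(th)],[np.sin(th),np.cos(th)]]);t=B.mean(0)-Rm@A.mean(0)
    return th,Rm,t,np.linalg.norm(A@Rm.T+t-B,axis=1)
E
python3 - <<'E'
from h import *
s=monitor.get_state();im=imaging.camera("wrist");s2=monitor.get_state()
print(s["ee_pos"],s2["ee_pos"],s["joint_vel"].round(3))
T=wT(s);np.save("T1.npy",T)
cv2.imwrite("pics/w3.png",im[:,:,::-1])
old=cv2.imread("pics/w2.png")
g=lambda x:cv2.cvtColor(x,cv2.COLOR_BGR2GRAY).astype(np.float32)
print(cv2.phaseCorrelate(g(old)[:200],g(im[:,:,::-1].copy())[:200]))
gg=g(im[:,:,::-1].copy())
u=lambda z:np.array(z,float)/2.3+[110,90]
def ref(z):
    c=u(z).astype(np.float32).reshape(-1,1,2).copy()
    return cv2.cornerSubPix(gg,c,(5,5),(-1,-1),(3,50,.01)).reshape(-1,2)
z=[(8,48),(749,27),(697,468),(91,485)]
print(u(z),ref(z))
for f in(u,ref):
    C=cast("wrist",f(z),12,T)[:,:2]
    M=np.array([(130,190),(130,-190),(-130,-190),(-130,190)],float)
    th,Rm,t,e=fit(M,C);print(np.degrees(th),t,e.round(1),np.linalg.norm(C-np.roll(C,-1,0),axis=1))
    tb=[(185,250),(547,245),(545,320),(193,326)]
    B=cast("wrist",f(tb),52,T)[:,:2]; print(f(tb),((B-t)@Rm).round(1),np.linalg.norm(B-np.roll(B,-1,0),axis=1))
    print("hub",((cast("wrist",u([(348,370)]),68,T)[:,:2]-t)@Rm))
    print("lever",((cast("top",[(210+270/5,130+435/5),(261,230)],55)[:,:2]-t)@Rm))
E
```

```text
[601.59066223  61.92180424 229.37387559] [600.80891943  63.27362932 230.05682371] [ 0.058 -0.045 -0.032 -0.011  0.004 -0.019]
((3.6674915972256485, -4.1026464897320665), 0.6815393319394853)
[[113.47826087 110.86956522]
 [435.65217391 101.73913043]
 [413.04347826 293.47826087]
 [149.56521739 300.86956522]] [[113.478264 110.86957 ]
 [435.65216  101.73913 ]
 [413.0435   293.47827 ]
 [150.83408  297.5776  ]]
-12.28905694887297 [564.25377901  75.44477057] [2.  2.7 1.4 1.1] [375.71481742 257.2486278  378.34718171 259.25332224]
[[190.43478261 198.69565217]
 [347.82608696 196.52173913]
 [346.95652174 229.13043478]
 [193.91304348 231.73913043]] [[ 31.5  98. ]
 [ 28.6 -81.1]
 [-11.2 -81.7]
 [ -9.   99. ]] [179.17441658  39.77906382 180.65446057  40.46726975]
hub [[-28.56967933  19.23659888]]
lever [[-104.82250039   25.69461148]
 [-152.25425379   25.10940847]]
-12.473934716284559 [565.43354234  74.48713568] [2.4 4.1 1.1 5.2] [375.71479877 257.24864899 375.6364136  253.83080572]
[[190.43478 198.69565]
 [351.35242 192.48067]
 [349.5498  225.23413]
 [196.20412 227.33578]] [[ 29.8  98.8]
 [ 32.2 -84.1]
 [ -7.4 -83.9]
 [ -5.2  96.3]] [182.96157723  39.57856465 180.15063055  35.07617202]
hub [[-29.99036078  19.82451818]]
lever [[-106.26362307   26.03645065]
 [-153.69324125   25.29820169]]
```

Run:
```python
from h import *
for i in range(3):
    s=monitor.get_state();im=imaging.camera("wrist")
    print(s["ee_pos"],s["joint_vel"].round(3))
np.save("T1.npy",wT(s))
cv2.imwrite("pics/w4.png",im[:,:,::-1])
cv2.imwrite("pics/w4z.png",cv2.resize(im[90:310,110:450,::-1],None,fx=2.3,fy=2.3,interpolation=cv2.INTER_CUBIC))
```

```text
[600.80891943  63.27362932 230.05682371] [ 0.042 -0.034 -0.017  0.     0.    -0.004]
[600.37471676  64.18470458 230.69886811] [ 0.03  -0.025 -0.007  0.001  0.     0.001]
[600.12252937  64.79238239 231.18665821] [ 0.016 -0.016 -0.002  0.001  0.001 -0.   ]
```

View pics/w4z.png

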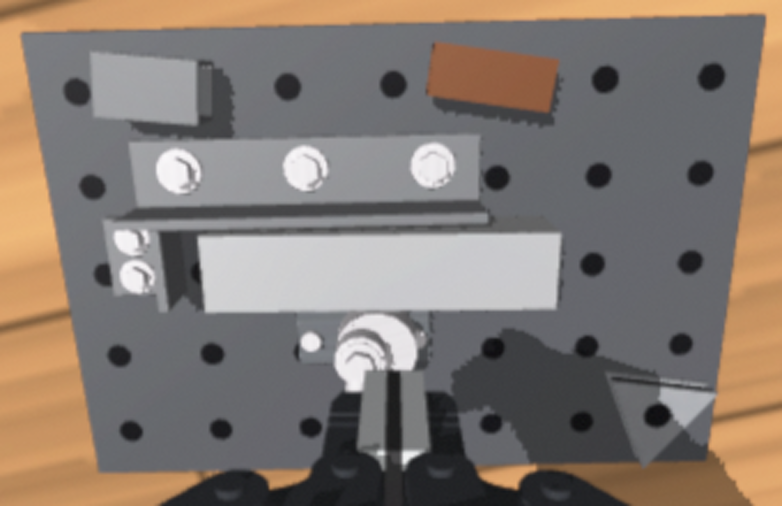

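Settled view, zoomed pixels. Plate corners: (22,32), (764,15), (708,460), (99,470). Tube top corners: (197,236), (562,233), (558,307), (204,313). Bolt head: about (362,352).

Run:
```python
from h import *
T=np.load("T1.npy")
u=lambda z:np.array(z,float)/2.3+[110,90]
z=[(22,32),(764,15),(708,460),(99,470)]
C=cast("wrist",u(z),12,T)[:,:2]
M=np.array([(130,190),(130,-190),(-130,-190),(-130,190)],float)
th,Rm,t,e=fit(M,C);print(np.degrees(th),t,e.round(1),np.linalg.norm(C-np.roll(C,-1,0),axis=1))
B=cast("wrist",u([(197,236),(562,233),(558,307),(204,313)]),52,T)[:,:2]; print(((B-t)@Rm).round(1),np.linalg.norm(B-np.roll(B,-1,0),axis=1))
f=lambda p,z:((cast("wrist",u([p]),z,T)[:,:2]-t)@Rm).round(1)
print("hub",f((362,352),68),"fence end",f((488,216),52),f((488,222),52),"stop",f((160,232),46),f((170,232),46))
print("lever",((cast("top",[(210+270/5,130+435/5),(261,230)],55)[:,:2]-t)@Rm))
print("top corners",((cast("top",[(239,147),(338,168),(322,237),(222,213)],12)[:,:2]-t)@Rm).round(1))
np.savez("fix.npz",th=th,R=Rm,t=t)
w=lambda p:(np.array(p)@Rm.T+t).round(1)
print(w([(10,-130),(14.4,-60),(-35.2,20)]),Rm)
```

```text
-12.450480096521993 [568.47532126  70.1323026 ] [1.8 2.9 0.7 1.9] [375.97108776 258.04166241 379.32047789 257.27721383]
[[ 30.2  99. ]
 [ 27.8 -81.6]
 [-11.1 -81.6]
 [-10.4  99.9]] [180.56002406  38.9302372  181.50925136  40.68934593]
hub [[-26.9  18.6]] fence end [[ 37.2 -44.8]] [[ 34.2 -44.9]] stop [[ 31.3 119.2]] [[ 31.2 114.2]]
lever [[-110.16208384   29.67657322]
 [-157.59200025   28.95774012]]
top corners [[ 122.1  184.2]
 [ 131.6 -189.1]
 [-128.9 -190.3]
 [-130.   185.1]]
[[550.2 -59. ]
 [569.6   8.4]
 [538.4  97.3]] [[ 0.97648271  0.21559573]
 [-0.21559573  0.97648271]]
```

Measurements agree with the known sizes: plate 260×380, tube 180×40. The tube's −y end is at fixture y ≈ −82, so the gap to the stop is about 21 mm. Next I'll move over the plate beyond that end and line the yaw up with the fixture.

send_rows([
  {"translation": [-1.9, -4.5, 0], "angular": [0, 0, 0.23], "hand": 1},
  {"translation": [-1.9, -4.5, 0], "angular": [0, 0, 0.23], "hand": 1},
  {"translation": [-1.9, -4.5, 0], "angular": [0, 0, 0.23], "hand": 1},
  {"translation": [-1.9, -4.5, 0], "angular": [0, 0, 0.23], "hand": 1},
  {"translation": [-1.9, -4.5, -1.6], "angular": [0, 0, 0.23], "hand": 1},
  {"translation": [-1.9, -4.5, -3.2], "angular": [0, 0, 0.23], "hand": 1},
  {"translation": [-1.9, -4.5, -4.8], "angular": [0, 0, 0.23], "hand": 1},
  {"translation": [-1.9, -4.5, -5.6], "angular": [0, 0, 0.23], "hand": 1},
])

```text
time: 2.5
ee_pos: [549.8, -47.0, 87.2]
ee_rot: [-3.123, 0.337, 0.009]
contact_force: [-0.7, 0.3, 0.2]
width: -0.001
```

send_rows([
  {"translation": [0, 0, 0], "angular": [0, 0, 0], "hand": 1},
  {"translation": [0, 0, 0], "angular": [0, 0, 0], "hand": 1},
  {"translation": [0, 0, 0], "angular": [0, 0, 0], "hand": 1},
  {"translation": [0, 0, 0], "angular": [0, 0, 0], "hand": 1},
])

```text
time: 2.83
ee_pos: [554.8, -47.7, 94.0]
ee_rot: [-3.123, 0.336, -0.008]
contact_force: [0.3, -0.4, -0.6]
width: -0.003
```

Run:
```python
from h import *
F=np.load("fix.npz")
s=monitor.get_state();im=imaging.camera("wrist");im2=imaging.camera("side")
M=R.from_rotvec(s["ee_rot"]).as_matrix()
print(s["ee_pos"],s["contact_force"],(s["ee_pos"][:2]-F["t"])@F["R"],np.degrees(np.arctan2(M[1,0],M[0,0])))
np.save("T5.npy",wT(s))
cv2.imwrite("pics/w5.png",im[:,:,::-1])
cv2.imwrite("pics/s5.png",cv2.resize(im2[160:300,220:370,::-1],None,fx=4,fy=4,interpolation=cv2.INTER_CUBIC))
```

```text
[554.788624   -47.69752889  93.960711  ] [ 0.31931748 -0.43291931 -0.58645705] [  12.0387859 -118.0095865] -12.299006486241074
```

View pics/w5.png

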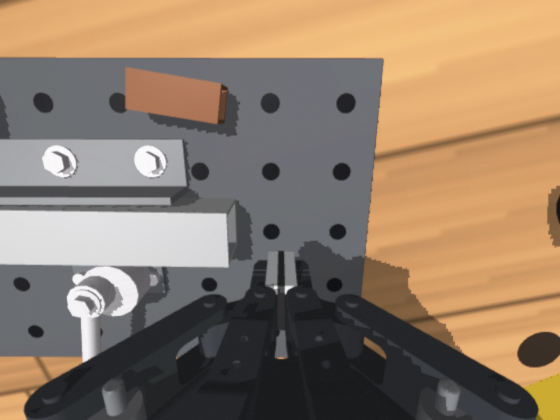

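View pics/s5.png

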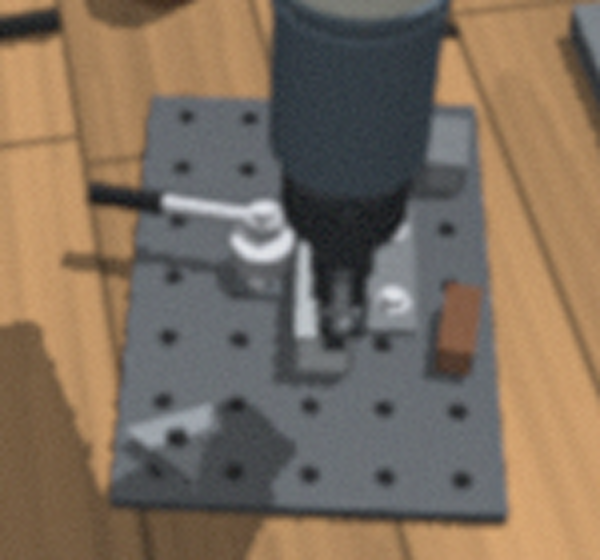

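Wrist view: the tube top's end edge runs (226,212)–(228,266), the fingertip is at (283,265), and the bolt head is at (87,302). I'll check these against the fixture pose, and use the side view for the lever angle: hub about (262,212), sleeve end about (92,192) in the zoom.

Run:
```python
from h import *
F=np.load("fix.npz");T=np.load("T5.npy")
f=lambda c,p,z,T=None:((cast(c,p,z,T)[:,:2]-F["t"])@F["R"]).round(1)
print("plate",f("wrist",[(383,59)],12,T),"tube",f("wrist",[(228,266),(226,212)],52,T),"bolt",f("wrist",[(87,302)],68,T),"lever",f("wrist",[(92,355),(90,335)],58,T))
sd=lambda p:np.array(p)/4.+[220,160]
print("side plate",f("side",[sd((505,520)),sd((112,502))],12))
a=f("side",[sd((263,212)),sd((165,201)),sd((92,192))],58);print(a,np.degrees(np.arctan2(*(a[2]-a[0])[::-1])))
a=f("side",[sd((263,212)),sd((165,201)),sd((92,192))],55);print(a,np.degrees(np.arctan2(*(a[2]-[-35.2,20])[::-1])))
```

```text
plate [[ 128.7 -188.5]] tube [[-10.8 -80.3]
 [ 29.3 -81.1]] bolt [[-29.6  13. ]] lever [[-83.5  26.1]
 [-65.1  24.1]]
side plate [[ 128.6 -194.5]
 [-125.8 -192. ]]
[[ -34.4   24.3]
 [-105.    31.8]
 [-158.2   38.2]] 173.59378176672573
[[ -34.4   27. ]
 [-105.3   34.5]
 [-158.6   40.9]] 170.38715724106618
```

send_rows([
  {"translation": [-0.08, 0.02, -1.2], "angular": [0, 0, 0], "hand": 1},
  {"translation": [-0.08, 0.02, -2.0], "angular": [0, 0, 0], "hand": 1},
  {"translation": [-0.08, 0.02, -2.4], "angular": [0, 0, 0], "hand": 1},
  {"translation": [-0.08, 0.02, -2.4], "angular": [0, 0, 0], "hand": 1},
  {"translation": [-0.08, 0.02, -2.4], "angular": [0, 0, 0], "hand": 1},
])

```text
time: 3.35
ee_pos: [551.7, -47.9, 32.0]
ee_rot: [3.123, -0.338, 0.001]
contact_force: [-0.1, -1.1, 0.4]
width: -0.0
```

send_rows([
  {"translation": [0.04, 0.2, 0], "angular": [0, 0, 0], "hand": 1},
  {"translation": [0.09, 0.4, 0], "angular": [0, 0, 0], "hand": 1},
  {"translation": [0.13, 0.6, 0], "angular": [0, 0, 0], "hand": 1},
  {"translation": [0.18, 0.8, 0], "angular": [0, 0, 0], "hand": 1},
  {"translation": [0.2, 0.9, 0], "angular": [0, 0, 0], "hand": 1},
  {"translation": [0.22, 1.0, 0], "angular": [0, 0, 0], "hand": 1},
  {"translation": [0.24, 1.1, 0], "angular": [0, 0, 0], "hand": 1},
  {"translation": [0.26, 1.2, 0], "angular": [0, 0, 0], "hand": 1},
])

```text
time: 4.02
ee_pos: [557.2, -19.1, 31.8]
ee_rot: [3.121, -0.337, -0.001]
contact_force: [-1.7, -6.6, 3.2]
width: -0.005
```

The −y force shows contact with the tube, which is sliding at about 7 N. I'll go on in small steps.

send_rows([
  {"translation": [0.02, 0.1, 0], "angular": [0, 0, 0], "hand": 1},
  {"translation": [0.04, 0.2, 0], "angular": [0, 0, 0], "hand": 1},
  {"translation": [0.07, 0.3, 0], "angular": [0, 0, 0], "hand": 1},
  {"translation": [0.08, 0.36, 0], "angular": [0, 0, 0], "hand": 1},
])

```text
time: 4.35
ee_pos: [559.2, -10.2, 31.7]
ee_rot: [3.121, -0.337, -0.001]
contact_force: [-2.1, -7.1, 2.9]
width: -0.005
```

send_rows([
  {"translation": [0.01, 0.05, 0], "angular": [0, 0, 0], "hand": 1},
  {"translation": [0.02, 0.08, 0], "angular": [0, 0, 0], "hand": 1},
])

```text
time: 4.52
ee_pos: [559.6, -8.3, 31.7]
ee_rot: [3.12, -0.337, -0.002]
contact_force: [-1.2, -7.5, 3.4]
width: 0.001
```

send_rows([
  {"translation": [0.02, 0.06, 0], "angular": [0, 0, 0], "hand": 1},
  {"translation": [0.03, 0.1, 0], "angular": [0, 0, 0], "hand": 1},
])

```text
time: 4.68
ee_pos: [560.3, -5.9, 31.7]
ee_rot: [3.12, -0.338, -0.002]
contact_force: [-2.1, -6.6, 3.3]
width: -0.001
```

send_rows([
  {"translation": [0.01, 0.04, 0], "angular": [0, 0, 0], "hand": 1},
  {"translation": [0.02, 0.08, 0], "angular": [0, 0, 0], "hand": 1},
])

```text
time: 4.85
ee_pos: [560.8, -4.0, 31.7]
ee_rot: [3.12, -0.338, -0.002]
contact_force: [-1.7, -7.4, 3.2]
width: -0.0
```

send_rows([
  {"translation": [0.01, 0.04, 0], "angular": [0, 0, 0], "hand": 1},
  {"translation": [0.02, 0.08, 0], "angular": [0, 0, 0], "hand": 1},
])

```text
time: 5.02
ee_pos: [560.9, -3.3, 31.8]
ee_rot: [3.118, -0.337, -0.003]
contact_force: [-1.9, -14.9, 3.3]
width: 0.003
```

The force jumped at the predicted position, so I'll take one more small step to confirm and then look.

send_rows([
  {"translation": [0.01, 0.04, 0], "angular": [0, 0, 0], "hand": 1},
  {"translation": [0.01, 0.04, 0], "angular": [0, 0, 0], "hand": 1},
])

```text
time: 5.18
ee_pos: [560.9, -3.3, 31.8]
ee_rot: [3.117, -0.337, -0.004]
contact_force: [-1.8, -15.5, 4.7]
width: -0.004
```

Run:
```python
from h import *
s=monitor.get_state();im=imaging.camera("wrist")
np.save("T6.npy",wT(s))
cv2.imwrite("pics/w6.png",im[:,:,::-1])
```

```text
(no output)
```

View pics/w6.png

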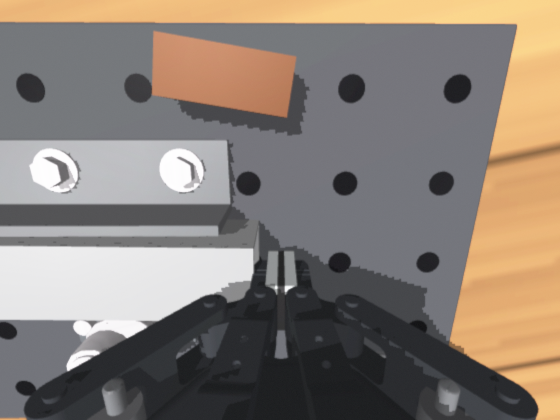

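The tube is hard against the stop: the TCP did not advance under a further command, and the force rose to 15 N. I'll back off, lift and go over to the lever's +y side.

send_rows([
  {"translation": [-0.1, -0.5, 0], "angular": [0, 0, 0], "hand": 1},
  {"translation": [-0.13, -0.6, 0], "angular": [0, 0, 0], "hand": 1},
  {"translation": [-0.13, -0.6, 1.4], "angular": [0, 0, 0], "hand": 1},
  {"translation": [-0.13, -0.6, 2.9], "angular": [0, 0, 0], "hand": 1},
  {"translation": [-0.13, -0.6, 4.0], "angular": [0, 0, 0], "hand": 1},
  {"translation": [-0.8, 0.6, 4.4], "angular": [0, 0, 0], "hand": 1},
  {"translation": [-1.6, 2.0, 4.4], "angular": [0, 0, 0], "hand": 1},
  {"translation": [-2.4, 3.4, 4.4], "angular": [0, 0, 0], "hand": 1},
])

```text
time: 5.9
ee_pos: [502.0, 87.1, 142.2]
ee_rot: [-3.12, 0.341, -0.003]
contact_force: [0.2, 2.4, -0.6]
width: -0.001
```

send_rows([
  {"translation": [-0.8, 1.4, 0], "angular": [0, 0, 0], "hand": 1},
  {"translation": [-1.8, 3.5, 0], "angular": [0, 0, 0], "hand": 1},
  {"translation": [-1.8, 3.5, 0], "angular": [0, 0, 0], "hand": 1},
  {"translation": [-1.8, 3.5, 0], "angular": [0, 0, 0], "hand": 1},
  {"translation": [-1.8, 3.5, 0], "angular": [0, 0, 0], "hand": 1},
  {"translation": [-1.8, 3.5, 0], "angular": [0, 0, 0], "hand": 1},
  {"translation": [-1.8, 3.5, 0], "angular": [0, 0, 0], "hand": 1},
])

```text
time: 6.48
ee_pos: [457.4, 172.7, 141.2]
ee_rot: [-3.123, 0.34, 0.0]
contact_force: [0.2, 0.1, 0.4]
width: -0.002
```

Run:
```python
from h import *
F=np.load("fix.npz")
s=monitor.get_state();im=imaging.camera("wrist");im2=imaging.camera("side")
print(s["ee_pos"],s["contact_force"],(s["ee_pos"][:2]-F["t"])@F["R"],s["joint_pos"].round(2))
np.save("T7.npy",wT(s))
cv2.imwrite("pics/w7.png",im[:,:,::-1])
cv2.imwrite("pics/s7.png",cv2.resize(im2[160:300,220:370,::-1],None,fx=4,fy=4,interpolation=cv2.INTER_CUBIC))
```

```text
[457.37233184 172.70808223 141.20421565] [0.19897114 0.14110692 0.39725886] [-130.60504857   76.21014442] [ 0.68  0.18 -0.22 -0.   -1.17  0.67]
```

View pics/w7.png

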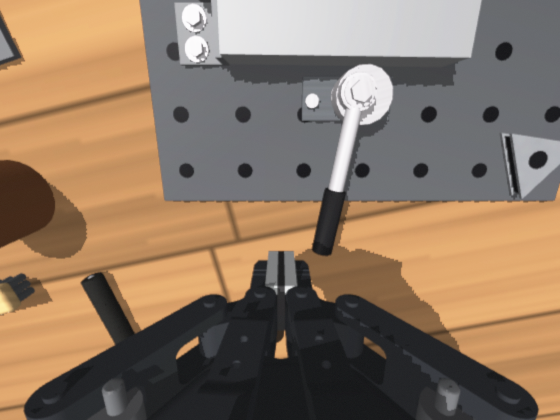

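View pics/s7.png

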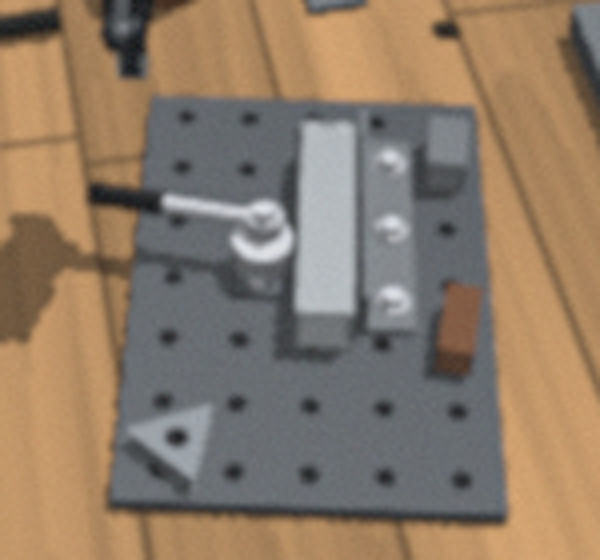

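The lever is clear: hub at (357,95), sleeve from (334,193) to (323,250). The chipping hammer's handle end is at (93,283). I'll measure both.

Run:
```python
from h import *
F=np.load("fix.npz");T=np.load("T7.npy")
f=lambda p,z:((cast("wrist",p,z,T)[:,:2]-F["t"])@F["R"]).round(1)
a=f([(357,95),(334,193),(323,250)],55);print(a)
for q in(a[0],np.array([-35.2,20])): print(np.degrees(np.arctan2(*(a[2]-q)[::-1])),np.linalg.norm(a[2]-q))
print("hammer",f([(93,283),(118,310)],15),"plate",f([(164,200),(558,200)],12),"stop/tube",f([(219,56),(470,58)],52))
print("magnet",f([(503,135),(522,198)],27))
s=monitor.get_state();P=np.array([-35.2,20])
def C(deg,clr,r=100):
    p=np.radians(deg);u=np.array([np.cos(p),np.sin(p)]);n=np.array([-u[1],u[0]])
    return P+r*u-n*(9+11*abs(n[0])+14.5*abs(n[1])+clr)
x0=F["R"]@C(172,14)+F["t"]
print("go",((x0-s["ee_pos"][:2])/25).round(2),(41-s["ee_pos"][2])/25)
prev=x0
for d in [172,184,196,208,220,232,244,256,262,266.7]:
    w=F["R"]@C(d,0)+F["t"]; print(d,C(d,0).round(),w.round(1),((w-x0)/25).round(2),((w-prev)/25).round(2)); prev=w
```

```text
[[ -37.6   20.7]
 [-111.5   33.5]
 [-162.1   40.2]]
171.098283967108 126.01785587764934
170.95551319844685 128.49766534844125
hammer [[-219.2  274.3]
 [-252.7  253.6]] plate [[-129.4  189.8]
 [-129.2 -191.8]] stop/tube [[-11.4 120.8]
 [-12.6 -59. ]]
magnet [[ -67.4 -113.4]
 [-123.2 -143.6]]
go [ 0.04 -0.16] -4.006553674928863
172 [-131.   59.] [453.4 155.5] [-0.2  -0.52] [-0.2  -0.52]
184 [-137.   37.] [443.1 135.9] [-0.61 -1.31] [-0.41 -0.78]
196 [-138.   17.] [437. 117.] [-0.85 -2.07] [-0.24 -0.76]
208 [-136.   -3.] [434.8  96.4] [-0.94 -2.89] [-0.09 -0.82]
220 [-129.  -23.] [437.2  75.1] [-0.84 -3.74] [ 0.09 -0.85]
232 [-118.  -42.] [444.4  54.1] [-0.56 -4.58] [ 0.29 -0.84]
244 [-102.  -59.] [456.5  34.6] [-0.07 -5.36] [ 0.48 -0.78]
256 [-82. -71.] [473.1  18. ] [ 0.59 -6.02] [ 0.67 -0.66]
262 [-71. -76.] [482.9  11.2] [ 0.99 -6.3 ] [ 0.39 -0.27]
266.7 [-62. -79.] [491.2   6.7] [ 1.32 -6.48] [ 0.33 -0.18]
```

The lever is at 171° (0.28 rad), and the tube spans y from 121 to −59, so it sits against the stop. Now I'll descend beside the sleeve and swing.

send_rows([
  {"translation": [0.04, -0.16, -1.5], "angular": [0, 0, 0], "hand": 1},
  {"translation": [0.04, -0.16, -3.0], "angular": [0, 0, 0], "hand": 1},
  {"translation": [0.04, -0.16, -4.0], "angular": [0, 0, 0], "hand": 1},
  {"translation": [0.04, -0.16, -4.0], "angular": [0, 0, 0], "hand": 1},
  {"translation": [0.04, -0.16, -4.0], "angular": [0, 0, 0], "hand": 1},
])

```text
time: 7.0
ee_pos: [458.0, 168.3, 40.9]
ee_rot: [3.121, -0.339, -0.003]
contact_force: [0.0, 0.5, 0.8]
width: 0.0
```

send_rows([
  {"translation": [-0.1, -0.26, 0], "angular": [0, 0, 0], "hand": 1},
  {"translation": [-0.2, -0.52, 0], "angular": [0, 0, 0], "hand": 1},
  {"translation": [-0.41, -0.92, 0], "angular": [0, 0, 0], "hand": 1},
  {"translation": [-0.61, -1.31, 0], "angular": [0, 0, 0], "hand": 1},
  {"translation": [-0.74, -1.7, 0], "angular": [0, 0, 0], "hand": 1},
  {"translation": [-0.85, -2.07, 0], "angular": [0, 0, 0], "hand": 1},
  {"translation": [-0.9, -2.48, 0], "angular": [0, 0, 0], "hand": 1},
  {"translation": [-0.94, -2.89, 0], "angular": [0, 0, 0], "hand": 1},
])

```text
time: 7.67
ee_pos: [434.8, 96.5, 41.7]
ee_rot: [-3.122, 0.338, -0.002]
contact_force: [1.3, 4.4, -0.1]
width: 0.003
```

Contact is steady at about 4 N and the position matches the plan (208°). On to 250°.

send_rows([
  {"translation": [0.04, -0.42, 0], "angular": [0, 0, 0], "hand": 1},
  {"translation": [0.1, -0.85, 0], "angular": [0, 0, 0], "hand": 1},
  {"translation": [0.23, -1.27, 0], "angular": [0, 0, 0], "hand": 1},
  {"translation": [0.38, -1.69, 0], "angular": [0, 0, 0], "hand": 1},
  {"translation": [0.61, -2.08, 0], "angular": [0, 0, 0], "hand": 1},
  {"translation": [0.87, -2.47, 0], "angular": [0, 0, 0], "hand": 1},
])

```text
time: 8.17
ee_pos: [455.5, 34.7, 40.6]
ee_rot: [-3.122, 0.34, 0.004]
contact_force: [-2.0, 9.2, -0.0]
width: -0.002
```

Run:
```python
from h import *
s=monitor.get_state();print(s["ee_pos"],s["contact_force"])
im=imaging.camera("wrist");np.save("T8.npy",wT(s))
cv2.imwrite("pics/w8.png",im[:,:,::-1])
```

```text
[455.45974994  34.65523408  40.63355658] [-1.95026315  9.18951113 -0.02994438]
```

View pics/w8.png

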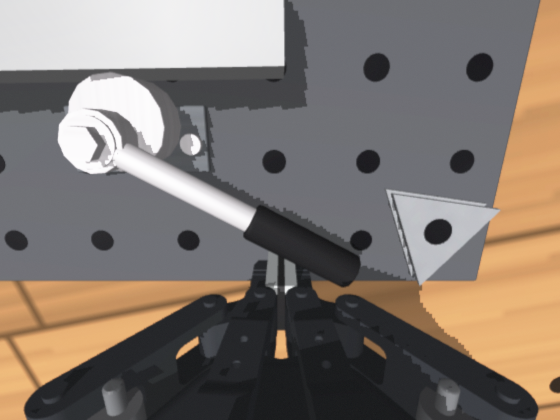

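The finger is behind the sleeve, which is clear above the magnet. On into the squeeze, with force checks.

send_rows([
  {"translation": [0.16, -0.18, 0], "angular": [0, 0, 0], "hand": 1},
  {"translation": [0.33, -0.35, 0], "angular": [0, 0, 0], "hand": 1},
  {"translation": [0.5, -0.51, 0], "angular": [0, 0, 0], "hand": 1},
  {"translation": [0.68, -0.66, 0], "angular": [0, 0, 0], "hand": 1},
])

```text
time: 8.55
ee_pos: [471.4, 18.8, 40.2]
ee_rot: [-3.123, 0.34, 0.007]
contact_force: [-4.8, 6.9, 0.0]
width: 0.0
```

send_rows([
  {"translation": [0.13, -0.1, 0], "angular": [0, 0, 0], "hand": 1},
  {"translation": [0.26, -0.19, 0], "angular": [0, 0, 0], "hand": 1},
  {"translation": [0.39, -0.27, 0], "angular": [0, 0, 0], "hand": 1},
])

```text
time: 8.8
ee_pos: [480.4, 12.7, 39.9]
ee_rot: [-3.122, 0.341, 0.009]
contact_force: [-6.6, 13.2, 1.5]
width: -0.001
```

send_rows([
  {"translation": [0.13, -0.08, 0], "angular": [0, 0, 0], "hand": 1},
  {"translation": [0.25, -0.14, 0], "angular": [0, 0, 0], "hand": 1},
])

```text
time: 8.97
ee_pos: [485.4, 9.2, 39.5]
ee_rot: [-3.122, 0.341, 0.013]
contact_force: [-9.2, 13.1, 4.5]
width: -0.002
```

send_rows([
  {"translation": [0.13, -0.03, 0], "angular": [0, 0, 0], "hand": 1},
  {"translation": [0.24, -0.05, 0], "angular": [0, 0, 0], "hand": 1},
])

```text
time: 9.13
ee_pos: [490.2, 7.2, 39.4]
ee_rot: [3.122, -0.341, -0.017]
contact_force: [-12.4, 8.1, 6.6]
width: 0.001
```

send_rows([
  {"translation": [0.1, -0.02, 0], "angular": [0, 0, 0], "hand": 1},
  {"translation": [0.2, -0.03, 0], "angular": [0, 0, 0], "hand": 1},
])

```text
time: 9.3
ee_pos: [492.7, 6.3, 39.3]
ee_rot: [3.121, -0.342, -0.024]
contact_force: [-25.5, 14.3, 20.9]
width: 0.0
```

send_rows([
  {"translation": [0.08, -0.01, 0], "angular": [0, 0, 0], "hand": 1},
  {"translation": [0.08, -0.01, 0], "angular": [0, 0, 0], "hand": 1},
])

```text
time: 9.47
ee_pos: [492.6, 6.3, 39.3]
ee_rot: [3.121, -0.342, -0.03]
contact_force: [-26.5, 14.3, 21.3]
width: 0.001
```

Motion stopped at the predicted hard-stop position. One slightly firmer push to make sure, then a look.

send_rows([
  {"translation": [0.06, 0, 0], "angular": [0, 0, 0], "hand": 1},
  {"translation": [0.06, 0, 0], "angular": [0, 0, 0], "hand": 1},
])

```text
time: 9.63
ee_pos: [492.7, 6.3, 39.2]
ee_rot: [3.121, -0.343, -0.034]
contact_force: [-30.7, 16.0, 25.8]
width: 0.003
```

Run:
```python
from h import *
F=np.load("fix.npz")
s=monitor.get_state();print(s["ee_pos"],s["contact_force"],(s["ee_pos"][:2]-F["t"])@F["R"])
im=imaging.camera("wrist");np.save("T9.npy",wT(s))
cv2.imwrite("pics/w9.png",im[:,:,::-1])
```

```text
[492.65743972   6.26084473  39.21007168] [-30.6763747   15.95676208  25.7516365 ] [-60.26443639 -78.71538603]
```

View pics/w9.png

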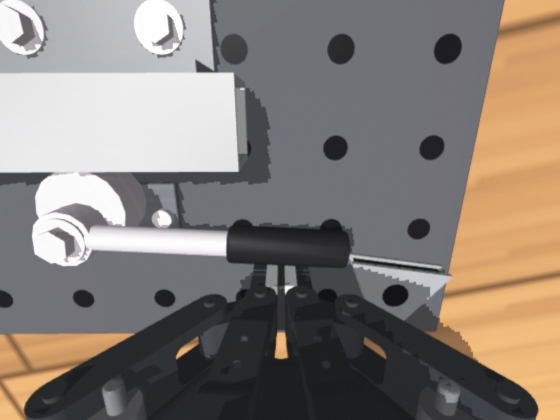

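send_rows([
  {"translation": [-0.3, 0.07, 0], "angular": [0, 0, 0], "hand": 1},
  {"translation": [-0.6, 0.13, 0], "angular": [0, 0, 0], "hand": 1},
  {"translation": [-0.9, 0.2, 0], "angular": [0, 0, 0], "hand": 1},
  {"translation": [-1.2, 0.25, 1.2], "angular": [0, 0, 0], "hand": 1},
  {"translation": [-1.2, 0.25, 2.6], "angular": [0, 0, 0], "hand": 1},
  {"translation": [-1.5, 1.2, 3.8], "angular": [0, 0, 0], "hand": 1},
  {"translation": [-2.0, 2.2, 4.8], "angular": [0, 0, 0], "hand": 1},
  {"translation": [-2.2, 3.0, 5.0], "angular": [0, 0, 0], "hand": 1},
])

```text
time: 10.35
ee_pos: [449.9, 82.0, 170.9]
ee_rot: [-3.121, 0.339, -0.011]
contact_force: [0.8, -0.2, -0.1]
width: -0.003
```

send_rows([
  {"translation": [0, 0, 0], "angular": [0, 0, 0], "hand": 1},
  {"translation": [0, 0, 0], "angular": [0, 0, 0], "hand": 1},
  {"translation": [0, 0, 0], "angular": [0, 0, 0], "hand": 1},
  {"translation": [0, 0, 0], "angular": [0, 0, 0], "hand": 1},
  {"translation": [0, 0, 0], "angular": [0, 0, 0], "hand": 1},
])

```text
time: 10.77
ee_pos: [448.6, 80.3, 165.5]
ee_rot: [3.122, -0.34, -0.002]
contact_force: [0.8, -1.2, 0.1]
width: -0.002
```

Run:
```python
from h import *
F=np.load("fix.npz")
s=monitor.get_state();print(s["ee_pos"],s["contact_force"],(s["ee_pos"][:2]-F["t"])@F["R"],s["joint_vel"].round(3))
im=imaging.camera("wrist");np.save("T10.npy",wT(s))
cv2.imwrite("pics/w10.png",im[:,:,::-1])
im2=imaging.camera("side");cv2.imwrite("pics/s10.png",cv2.resize(im2[160:300,220:370,::-1],None,fx=4,fy=4,interpolation=cv2.INTER_CUBIC))
```

```text
[448.60277174  80.31753098 165.50922768] [ 0.80693768 -1.22966947  0.13299016] [-119.24936357  -15.89831102] [ 0.    -0.001  0.006 -0.001 -0.    -0.001]
```

View pics/w10.png

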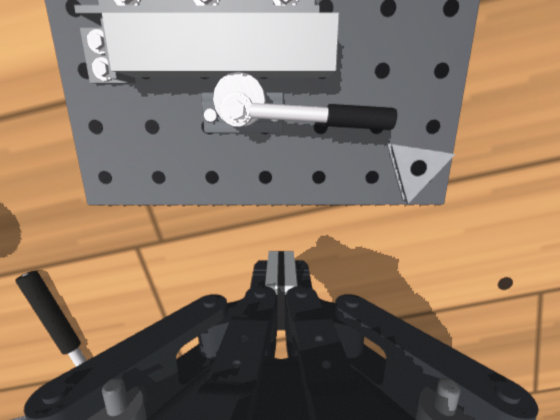

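View pics/s10.png

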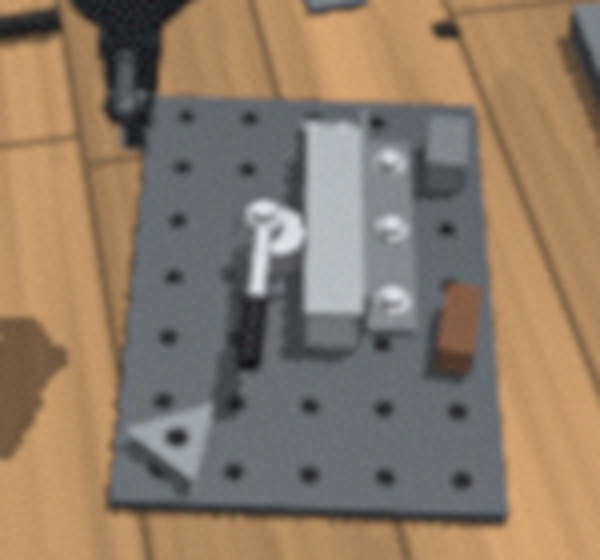

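Clamp closed. Wrist pixels: hub (238,108), sleeve end (396,119), tube top edge from (104,70) to (338,70). I'll measure the lever angle and the tube. If it needs a closer look at the fence gap, I'll view from above.

Run:
```python
from h import *
F=np.load("fix.npz");T=np.load("T10.npy")
f=lambda p,z:((cast("wrist",p,z,T)[:,:2]-F["t"])@F["R"]).round(1)
a=f([(238,108),(328,115),(394,119)],55);print(a,f([(87,205),(444,205)],12))
for q in(a[0],a[1],np.array([-35.2,20])): print(np.degrees(np.arctan2(*(a[2]-q)[::-1]))%360-155, "deg; target",np.degrees(1.95))
print("tube",f([(104,70),(338,70),(336,13),(110,13)],52))
```

```text
[[ -34.6   19.4]
 [ -40.   -54.7]
 [ -43.2 -109.6]] [[-130.4  189.9]
 [-130.4 -189.1]]
111.18592516570965 deg; target 111.72677005051052
111.66412971247462 deg; target 111.72677005051052
111.46770541610908 deg; target 111.72677005051052
tube [[ -5.8 125.8]
 [ -5.7 -61.5]
 [ 33.7 -57.6]
 [ 33.6 114. ]]
```

send_rows([
  {"translation": [1.5, -0.3, 1.0], "angular": [0, 0, 0], "hand": 1},
  {"translation": [3.0, -0.6, 2.0], "angular": [0, 0, 0], "hand": 1},
  {"translation": [4.4, -0.9, 2.0], "angular": [0, 0, 0], "hand": 1},
  {"translation": [5.2, -1.0, 2.0], "angular": [0, 0, 0], "hand": 1},
  {"translation": [5.2, -1.0, 2.0], "angular": [0, 0, 0], "hand": 1},
  {"translation": [5.2, -1.0, 2.0], "angular": [0, 0, 0], "hand": 1},
  {"translation": [5.2, -1.0, 2.0], "angular": [0, 0, 0], "hand": 1},
  {"translation": [5.2, -1.0, 2.0], "angular": [0, 0, 0], "hand": 1},
])

```text
time: 11.53
ee_pos: [578.2, 56.2, 216.4]
ee_rot: [3.123, -0.338, -0.0]
contact_force: [0.1, 0.2, 0.1]
width: -0.0
```

Run:
```python
from h import *
im=imaging.camera("wrist");s=monitor.get_state();im=imaging.camera("wrist")
print(s["ee_pos"],s["joint_vel"].round(3));np.save("T11.npy",wT(s))
cv2.imwrite("pics/w11z.png",cv2.resize(im[90:310,110:450,::-1],None,fx=2.3,fy=2.3,interpolation=cv2.INTER_CUBIC))
```

```text
[578.15435932  56.33119497 216.63173321] [ 0.004 -0.005  0.004  0.    -0.001 -0.   ]
```

View pics/w11z.png

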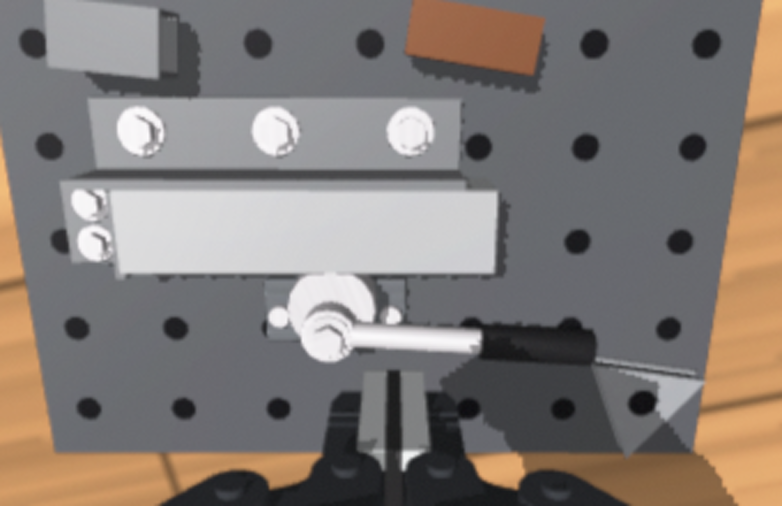

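The tube is flush to the fence with no gap or shadow (edge at y≈188 along its length). It is also up against the stop at x≈112 (zoom). The lever measures 111.5° against 111.7° at the hard stop, the bystanders haven't moved, and the robot is clear, so I'm handing in.

```bash
python3 -c "
from station import ticket
print(ticket.job_done())"
```

```text
the job is handed in; nothing more can be done
None
```

The tube is up against the end stop and clamped flush to the fence, and I handed the job in at about 11.6 s of the 51 s allowed. The hand-in reports no verdict.

- **Push:** I pushed the tube about 21 mm with the shut fingertips, sliding at about 7 N. At the stop the force rose to about 15 N and the finger stopped moving.
- **Clamp:** I swung the lever from about 0.28 rad until it would go no further, pressing with about 35 N sideways at the end.

**Last checks:**
- **Lever angle:** it measured 111.2–111.7° from open, against 111.7° at the hard stop. That reading was taken after the finger had let go.
- **Tube:** the pictures show no gap at the fence or the stop. The tube's +x side measured 33.6 mm against the fence face at 34.4 mm.
- **Bystanders:** the pieces on the plate looked unmoved in the pictures. I made no before-and-after measurement of any bystander.

**Disagreements:**
- **Tube ends:** in the oblique view before the last one, the +y end corners read 114 and 126 mm (should be 120) and the −y end 57.6–61.5 mm (should be 60). I put this down to pixel picking and calibration. A reading just after the push gave 120.8 and −59.0 mm.
- **Bolt head:** its position read about 9 mm off when taken at the stated 68 mm height, and fits better at about 60 mm. It did not affect the job.

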